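# Clamp a plaster mould with the press's removable crank

## Robot

A 6-joint arm with a two-finger parallel gripper is mounted at the origin on the work surface. World frame = base frame: x ahead of the robot, y to its left, z up, the work surface at z = 0. Lengths are in mm, angles in rad, forces in N, time in s.
With the tool pointing down it reaches from about 350 to 875 mm from the base axis. Payload 4.2 kg.
Tool frame: the origin (TCP) lies at the very end of the fingers, on their centre line; the grasp point (between the pads) lies 19 mm behind it; z points along the fingers, y is the line along which they close (so a half turn about z gives the same grasp; the last joint's range is limited). The gripper opens to 85 mm and grips with 20 to 120 N. Pads are 22 mm wide; open, the fingers measure 114 mm over their backs; the gripper's body (76 mm by 85 mm) begins 54 mm behind the grasp point. The pads swing forward as they close: fully open they stand 13 mm farther back than shut.
Start: joints at [-0.918, 0.385, 0.008, 0, -1.194, -0.259], TCP at [239.826, -577.133, 231.312] pointing down, gripper open.
Joint ranges: [-3.14, 3.14], [-1.21, 2.06], [-1.07, 1.41], [-3.16, 2.05], [-2.99, -0.16], [-3.1, 3.1]. Speed limits (rad/s): [2.79, 2.79, 3.14, 3.14, 3.14, 3.14].

## Interface

Orientations are given as a unit quaternion [x, y, z, w].
In Python, from bench import arm gives the robot as it stands.
- The arm moves only by the tool servo_tool, never from a script. Its argument "rows" is a list that holds one entry, the list of rows, each a list of 7 numbers: the finger opening in mm, from 0 to 85.4, then the shift along the tool's x, y, z in mm, then the turn, a rotation vector about the tool's x, y, z in rad. A call has 1 to 10 rows; each row is the pose to reach, as a shift and turn from the pose commanded when the call began, along the tool's axes at that moment; what a row does not reach only later rows make up. A row lasts 1/8 s, in which the tool goes at most 62.5 mm and 10.7 degrees, less where a joint would pass 70% of its speed; a pose out of reach is approached as far as the arm can. A call with a gripper value outside its range is refused whole. The fingers move at their own pace and stop on an object; the grip force is fixed at half the most. Time passes only in rows, so rows that repeat a pose let the fingers close. It gives the time, the measured TCP pose, the force, the opening and the grip force at its end, in the units of the state.
- arm.read_state(): the state, without advancing time (a new reading comes with each control period).
- arm.get_image(name): name is "scene" or "side" or "wrist"; returns the picture (420x560x3 uint8, red, green, blue); there is no depth.
- arm.camera_params(name): a dict with "intrinsics" (3x3 intrinsics, pixels), "R" (3x3) and "t" (3): a world point X has camera coordinates R X + t. Camera axes: x right, y down, z forward; pixel columns grow to the right and rows downward; lengths in mm; the calibration is good to about 2 mm. A picture is of the moment at which its call begins: read the wrist's pose just before it. camera_params takes no time and is no camera call; for the wrist camera it gives the pose at the moment of the call.
- arm.job_done(): hands the job in; it is judged then, once.
The state is a dict: "clock": time; "joints": joint angles; "joint_vel": joint speeds; "joint_efforts": joint torques, N m; "position": TCP position; "ee_rot": TCP orientation; "contact_force": force on the tool from outside, world axes, zero at the start; "wrist_torque": the same for the moment, N m; "gripper_width": finger opening in mm; "grasp_force": force on a finger pad.
Only numpy, scipy, OpenCV 4.12 (cv2) and the standard library are available. Lean on these libraries where they do the work, as an engineer would, in place of code of your own. Each camera call takes 0.05 s, during which the arm holds its last target. There are 200 camera calls.

## Task

Clamp the plaster mould in the blue press: fit the loose crank fully down onto the square drive shaft on top of the press, without ramming it, and wind it clockwise until the plate grips the mould firmly but is not over-tightened. Then lift the crank off and set it gently back on the black rubber mat, flat and knob up, leaving the mould clamped and the other things where they are.

Things in the scene. Friction and masses are not known exactly. Their poses are not given: they have to be found in the camera images.
- crank: Loose crank, 0.3 kg, lying flat and stable. Steel hub block 34 x 34 mm, 30 mm high, with an 18.5 mm square hole right through it, sides along x and y; a flat arm 18 mm wide and 10 mm high, flush with the underside, runs along +x to the knob. Origin: centre of the hole at the underside; z up. The hub can be pinched from above across its y faces.
- crank_knob (a point): Middle of the crank's red knob: an upright sleeve 24 mm in diameter that spins freely on its pin, 75 mm from the hub's axis along the crank's +x, spanning 13 to 57 mm above the crank's underside; this point is 35 mm above the underside.
- press: Blue screw press fixed to the bench: bed 200 x 250 x 30 mm, two steel columns 105 mm either side of the middle along y, joined by a cross beam 50 mm (x) by 250 mm (y), its top 185 mm above the bench. Origin: centre of the bed's underside, straight below the shaft's axis; z up.
- shoulder (a point): Centre of the top of a fixed round steel shoulder, 28 mm in diameter, standing 20 mm above the beam (205 mm above the bench). The brass square shaft stands up out of it; a fully fitted crank rests its underside here.
- shaft_nose (a point): Top of the brass shaft, on its axis, 32 mm above the shoulder: a 16 mm square 20 mm tall, a square taper to 12.5 mm over the next 4 mm, then a round nose 8 mm tall, 12 mm wide. The crank's hole drops over the nose at any angle, then rests on the taper's corners until turned into line (10 degrees play). The square starts at any angle, not measured (this does not turn); 0.55 N m of friction holds it.
- plate: Aluminium pressing plate 100 x 170 x 12 mm with a 12 mm thick black rubber facing below it (origin at their joint). Clockwise crank from above lowers it 24 mm per turn. Free winding takes about 7 N across the arm at the knob; against the mould 1 N more per 20 N of clamping. The rubber yields 1 mm (15 degrees of crank) per 12 N. A firm grip is about 75 N; well over 100 N is over-tight.
- mould: Closed two-part plaster mould, a white block 100 (x) x 120 (y) x 75 mm with a dark seam, 1.3 kg, standing in the press under the plate on a plywood packing board whose thickness differs by up to 8 mm from run to run. Origin: centre of its underside.
- mat: Black rubber mat 200 x 200 mm, 4 mm thick, fixed on the bench. Origin: centre of its underside.
- spray_bottle: Black spray bottle with grey head, 72 mm in diameter, 165 mm tall. Origin: centre of its base.
- jar: Jar with green cap, 68 mm in diameter, 75 mm tall. Origin: centre of its base.
- ear_cast: Small plaster cast of an ear on a slab 75 x 55 mm, 27 mm high. Origin: centre of its underside.
- float (a joint): Axial give of the brass shaft in the press, in m: it is sprung and sinks 1 mm for each 15 N that presses down on its end; 0 when nothing presses on it. Pressing it with a few newtons is plenty; 2 mm (30 N) is ramming.
Things that resemble listed ones, but are neither listed nor needed, are in the scene too. What is shaped like the crank but green, orange or yellow is not meant.

How it is judged:
By the outcome, as a careful person would: the job done as asked, in the order asked, and still so for the second after the job is handed in, with the robot touching nothing.
It also fails if it takes over 72 s, if anything falls off the work surface, if the arm or the gripper's body presses on something with over 40 N, if the wrist force passes 120 N, or if a joint passes its speed limit or range.

## Working session

There is one attempt and no reset: what is moved stays moved. The work goes in short steps, Python scripts to look and compute and a tool call to move; the robot and the scene stay as the last step left them, time stands still between calls to the robot, and variables do not carry over. Pictures are saved under pics/ and viewed, at most 10 in all, crops included, and the job is handed in when it is done.

Besides the shell and the picture viewer there is one more tool, called after ">>>" as a command line: name --argument value ..., lists and objects as JSON in quotes. servo_tool: Moves the arm, as the interface text tells. Its arguments: {"type":"object","properties":{"rows":{"type":"array"}},"required":["rows"]}

```bash
mkdir -p pics; ls
python3 - <<'E'
from bench import arm
import cv2,numpy as np
for n in("scene","side"):
    im=arm.get_image(n); cv2.imwrite(f"pics/{n}0.png",im[:,:,::-1])
    p=arm.camera_params(n); print(n,p)
s=arm.read_state();print(s)
E
```

```text
pics
scene {'intrinsics': array([[432.543792  ,   0.        , 278.24579345],
       [  0.        , 432.543792  , 195.27947492],
       [  0.        ,   0.        ,   1.        ]]), 'R': array([[ 0.71853618,  0.6954269 ,  0.00933735],
       [ 0.54617832, -0.55591456, -0.6266165 ],
       [-0.43057521,  0.45534648, -0.77927182]]), 't': array([-383.87576745, -208.61196621, 1509.13031653])}
side {'intrinsics': array([[521.21556228,   0.        , 272.17383217],
       [  0.        , 521.21556228, 211.82065518],
       [  0.        ,   0.        ,   1.        ]]), 'R': array([[-0.91679098, -0.39935839,  0.00268005],
       [-0.24995155,  0.56854398, -0.78376142],
       [ 0.31147797, -0.71921528, -0.62105624]]), 't': array([ 488.44005955,  264.89738892, 1186.27604614])}
{'clock': 0.1, 'joints': array([-9.18387683e-01,  3.85513529e-01,  6.77384305e-03, -3.99326618e-04,
       -1.19402317e+00, -2.58603466e-01]), 'joint_vel': array([ 0.00117087, -0.00228482,  0.0026823 ,  0.00265561,  0.00039239,
        0.00048643]), 'joint_efforts': array([-1.81090996e-03, -3.93317878e+01,  1.88928705e+01,  4.19789448e+00,
       -2.56744373e-03, -5.33599511e-07]), 'position': array([ 239.62713397, -576.67870959,  230.32027341]), 'ee_rot': array([-1.95560395e-01,  9.80691150e-01,  9.64650463e-04, -2.65890629e-04]), 'contact_force': array([ 0.5443737 , -0.4153344 ,  0.05961873]), 'wrist_torque': array([ 0.04864743,  0.0010192 , -0.05013729]), 'grasp_force': 0.0, 'gripper_width': 85.09814796562817}
```

View pics/scene0.png

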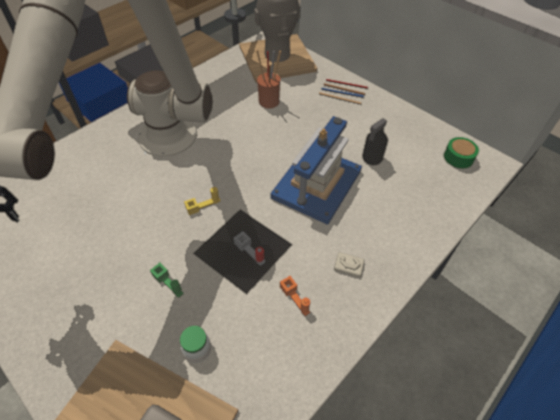

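View pics/side0.png

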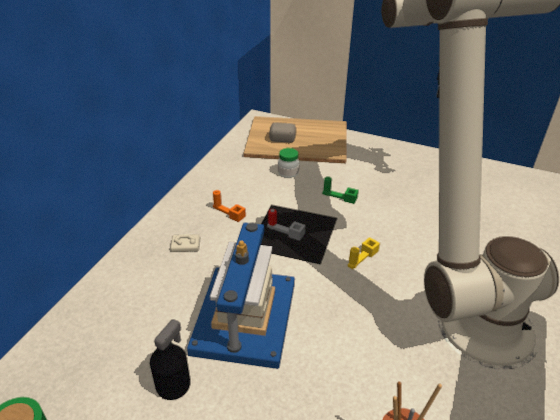

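The scene view shows the mat with corners near (194,250), (238,210), (291,245) and (247,291). The crank hub is at about (242,240), the red knob at (260,255), and the press shaft at (323,133). In the side view the hub is at (297,230), the knob at (272,217) and the shaft at (241,245).

```bash
cat > h.py <<'E'
import cv2,numpy as np
from bench import arm
from scipy.spatial.transform import Rotation as Ro
def ray(p,u,v):
    d=p["R"].T@np.linalg.inv(p["intrinsics"])@[u,v,1.]; return -p["R"].T@p["t"],d
def onz(p,u,v,z):
    o,d=ray(p,u,v); return o+d*(z-o[2])/d[2]
def tri(*obs):
    A=np.zeros((3,3));b=np.zeros(3);L=[]
    for p,u,v in obs:
        o,d=ray(p,u,v);d/=np.linalg.norm(d);P=np.eye(3)-np.outer(d,d);A+=P;b+=P@o;L.append((o,P))
    x=np.linalg.solve(A,b); return x,[np.linalg.norm(P@(x-o)) for o,P in L]
def proj(p,X):
    c=p["R"]@np.array(X,float)+p["t"]; return (p["intrinsics"]@c/c[2])[:2]
def rel(X,yaw=None,s=None):
    "shift in tool axes from measured TCP to world point X"
    s=s or arm.read_state(); return Ro.from_quat(s["ee_rot"]).inv().apply(np.array(X)-s["position"])
E
python3 - <<'E'
from h import *
S=arm.camera_params("scene");D=arm.camera_params("side")
print("knob tri",tri((S,260,255),(D,272,217)))
print("hub tri",tri((S,242,240),(D,298,229)))
print("hub S",onz(S,242,240,34),"D",onz(D,298,229,34))
for c in((194,250),(238,210),(291,245),(247,291)):print("mat",onz(S,*c,4).round())
print("shaft",tri((S,323,131),(D,241,243)),)
print("bolts",tri((S,337,121),(D,253,227)),tri((S,306,167),(D,230,296)))
for n,p,(x0,x1,y0,y1) in(("scene",S,(230,280,225,270)),("side",D,(255,310,200,245))):
    im=arm.get_image(n).astype(int); c=im[...,0]-np.maximum(im[...,1],im[...,2])
    m=np.zeros(c.shape,bool);m[y0:y1,x0:x1]=c[y0:y1,x0:x1]>40
    v,u=np.nonzero(m);print(n,"red",u.mean(),v.mean(),u.size)
s=scene=arm.get_image("scene")[80:220,250:390,::-1];d=arm.get_image("side")[200:320,190:310,::-1]
cv2.imwrite("pics/c.png",np.hstack([cv2.resize(s,(400,400),interpolation=2),cv2.resize(d,(400,400),interpolation=2)]))
E
```

```text
knob tri (array([ 589.65788842, -128.754569  ,   38.24961455]), [np.float64(0.1549358061942923), np.float64(0.1549358061942983)])
hub tri (array([ 511.66509594, -124.77577181,   24.18156651]), [np.float64(1.1714076826707964), np.float64(1.1714076826708544)])
hub S [ 517.82655949 -128.24076279   34.        ] D [ 506.87989095 -114.72601504   34.        ]
mat [ 431. -233.    4.]
mat [415. -52.   4.]
mat [614. -30.   4.]
mat [ 628. -215.    4.]
shaft (array([518.25638604, 192.27147556, 230.99033947]), [np.float64(0.9038984951774253), np.float64(0.9038984951773293)])
bolts (array([519.6487172 , 198.39546856, 273.14324279]), [np.float64(28.56380908601104), np.float64(28.563809086011126)]) (array([516.36365913, 187.77750887,  77.62367719]), [np.float64(34.78950551777667), np.float64(34.78950551777663)])
scene red 259.1666666666667 254.77272727272728 66
side red 272.0 216.9126984126984 126
```

View pics/c.png

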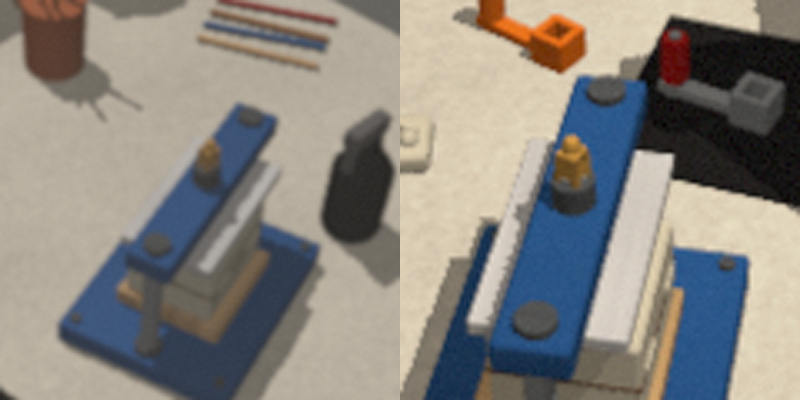

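The triangulated points agree with the given sizes: knob height 38 mm, hub-to-knob distance 78 mm, shaft around z 231. I'll move above the crank now.

>>> servo_tool --rows '[[[85,-50,36,0,0,0,0.15],[85,-100,73,0,0,0,0.3],[85,-150,110,0,0,0,0.44],[85,-200,146,0,0,0,0.44],[85,-250,183,0,0,0,0.44],[85,-300,220,10,0,0,0.44],[85,-350,256,20,0,0,0.44],[85,-400,293,30,0,0,0.44],[85,-426,312,30,0,0,0.44],[85,-426,312,30,0,0,0.44]]]'

```text
clock: 1.55
position: [514.5, -123.7, 201.1]
ee_rot: [0.021, 1.0, -0.0, -0.0]
contact_force: [0.6, 0.3, 0.6]
gripper_width: 85.0
grasp_force: 0.0
```

Run:
```python
from h import *
s=arm.read_state();p=arm.camera_params("wrist");im=arm.get_image("wrist")
print(s["clock"],s["position"],s["ee_rot"],s["contact_force"]);print("cam",-p["R"].T@p["t"],p["R"].round(3).tolist())
for n,X in dict(hub=(513,-125,34),knob=(590,-129,57)).items():print(n,proj(p,X))
cv2.imwrite("pics/w1.png",im[:,:,::-1])
```

```text
1.55 [ 514.53232539 -123.68271305  201.05707375] [ 2.12810823e-02  9.99773529e-01 -7.05498508e-06 -7.55515888e-05] [0.57348509 0.34957635 0.56960619]
cam [ 441.85243276 -120.22069065  343.53325958] [[0.042, 0.999, -0.001], [0.958, -0.04, 0.283], [0.282, -0.013, -0.959]]
hub [279.66943496 194.22155256]
knob [278.87263506 278.79874713]
```

View pics/w1.png

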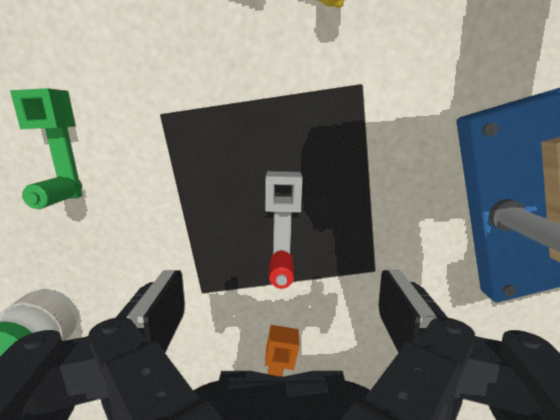

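The wrist view shows the grey hub's top face at about (266–303, 172–210), its hole around (284,192), and the knob's top at (282,281). I'll refine those points.

Run:
```python
from h import *
p=arm.camera_params("wrist");im=arm.get_image("wrist")
g=cv2.cvtColor(im,6)
m=((g>110)*255).astype(np.uint8);m2=np.zeros_like(m);m2[165:222,255:315]=m[165:222,255:315]
cs,h=cv2.findContours(m2,cv2.RETR_CCOMP,cv2.CHAIN_APPROX_SIMPLE)
for c,hh in zip(cs,h[0]):
    if cv2.contourArea(c)>60:
        r=cv2.minAreaRect(c);print("hole" if hh[3]>=0 else "outer",r,onz(p,*r[0],34))
b=cv2.boundingRect(m2);print(b)
print(g[192,255:315],g[165:222,270])
i=im.astype(int);k=(i[...,0]-np.maximum(i[...,1],i[...,2])>50);k[:245]=0;k[295:]=0;k[:,:260]=0;k[:,310:]=0
v,u=np.nonzero(k);print("knob",u.min(),u.max(),v.min(),v.max(),onz(p,282,280,57),onz(p,(u.min()+u.max())/2,v.mean(),40))
```

```text
outer ((284.5, 197.0), (48.0, 35.0), 90.0) [ 515.07302903 -121.56442853   34.        ]
hole ((284.0, 193.0), (20.0, 18.0), 0.0) [ 511.14953238 -121.87843017   34.        ]
(267, 173, 36, 49)
[ 41  44  45  44  47  47  43  42  42  43  54 107 166 171 172 171 171 172
 167 143  87  38  33  30  30  29  34  31  26  34  29  30  30  31  22  26
  30  49  87 127 153 170 172 170 172 171 168 149  65  29  29  29  29  30
  30  30  28  29  28  30] [ 43  46  43  44  46  49  62  93 115 117 117 127 154 171 173 172 173 176
 175 174 171 170 171 174 174 172 172 171 171 172 172 171 171 172 172 173
 171 171 171 170 171 172 172 171 172 173 162 107  45  26  31  28  32  34
  41  41  46]
knob 270 295 251 289 [ 590.55484348 -127.25867305   57.        ] [ 587.49144674 -126.60357283   40.        ]
```

>>> servo_tool --rows '[[[85,2,2,50,0,0,0.03],[85,2,2,100,0,0,0.03],[85,2,2,150,0,0,0.03],[85,2,2,180,0,0,0.03],[85,2,2,192,0,0,0.03],[20,2,2,192,0,0,0.03],[20,2,2,192,0,0,0.03],[20,2,2,192,0,0,0.03],[20,2,2,192,0,0,0.03],[20,2,2,192,0,0,0.03]]]'

```text
clock: 2.9
position: [512.9, -123.3, 11.1]
ee_rot: [0.038, 0.999, 0.0, 0.002]
contact_force: [-1.6, 0.7, 6.3]
gripper_width: 32.8
grasp_force: 61.4
```

>>> servo_tool --rows '[[[20,0,0,-10,0,0,0],[20,0,0,-50,0,0,0],[20,0,0,-110,0,0,0],[20,0,0,-170,0,0,0],[20,-8,40,-220,0,0,0],[20,-20,95,-260,0,0,0],[20,-32,155,-290,0,0,0],[20,-45,215,-310,0,0,0],[20,-57,275,-310,0,0,0],[20,-66,321,-310,0,0,0]]]'

```text
clock: 4.15
position: [601.3, 193.4, 319.9]
ee_rot: [0.038, 0.999, 0.0, -0.0]
contact_force: [0.4, -0.6, -2.5]
gripper_width: 32.6
grasp_force: 60.6
```

>>> servo_tool --rows '[[[20,0,0,0,0,0,0],[20,0,0,0,0,0,0]]]'

```text
clock: 4.4
position: [601.1, 191.6, 318.6]
ee_rot: [0.038, 0.999, -0.0, -0.001]
contact_force: [0.3, -1.1, -2.5]
gripper_width: 32.7
grasp_force: 60.6
```

Run:
```python
from h import *
s=arm.read_state();p=arm.camera_params("wrist");im=arm.get_image("wrist")
print(s["clock"],s["position"],s["ee_rot"],s["contact_force"],s["gripper_width"]);
print("shaft pred",proj(p,(518,192,237)),proj(p,(518,192,205)))
cv2.imwrite("pics/w2.png",im[:,:,::-1])
```

```text
4.4 [601.06386769 191.57105597 318.57783226] [ 3.78183476e-02  9.99283921e-01 -4.84556471e-04 -1.08757152e-03] [ 0.27330153 -1.13494644 -2.45481769] 32.65902594568816
shaft pred [271.97121185  99.96420864] [273.22697803 102.10341403]
```

View pics/w2.png

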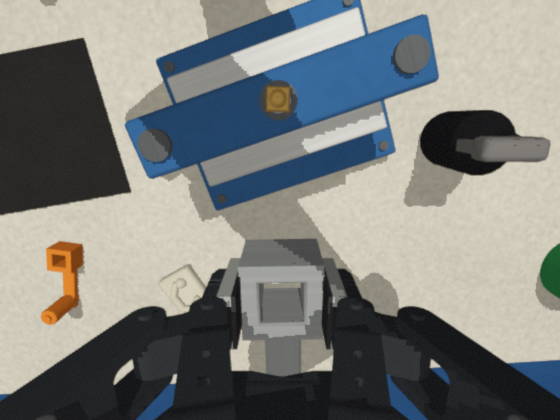

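The shaft shows at about (278,98), and the held hub at the bottom with its hole at about (283,301). Next is the square's angle.

Run:
```python
from h import *
s=arm.read_state();p=arm.camera_params("wrist");im=arm.get_image("wrist")
hsv=cv2.cvtColor(im,41);m=((hsv[...,0]>8)&(hsv[...,0]<32)&(hsv[...,1]>90)).astype(np.uint8)*255
mm=np.zeros_like(m);mm[75:125,250:310]=m[75:125,250:310]
c=max(cv2.findContours(mm,0,2)[0],key=cv2.contourArea);r=cv2.minAreaRect(c);print(r,cv2.contourArea(c))
b=cv2.boxPoints(r);w=np.array([onz(p,*q,222) for q in b])
for i in range(4):
    e=w[(i+1)%4]-w[i];print("edge",np.linalg.norm(e).round(1),np.degrees(np.arctan2(e[1],e[0])).round(1))
print("shaft c z225",onz(p,*r[0],222))
a=cv2.resize(im[70:130,245:315],None,fx=6,fy=6,interpolation=2);d=cv2.resize(im[230:345,220:340],None,fx=3,fy=3,interpolation=2)
d=cv2.copyMakeBorder(d,0,360-d.shape[0],0,0,0) ;cv2.imwrite("pics/w3.png",np.hstack([a,d])[:,:,::-1])
```

```text
((278.5, 98.5), (25.0, 23.0), 90.0) 557.5
edge 15.5 85.6
edge 16.1 -4.0
edge 15.8 -94.4
edge 16.1 174.9
shaft c z225 [516.88012271 195.55008862 222.        ]
```

View pics/w3.png

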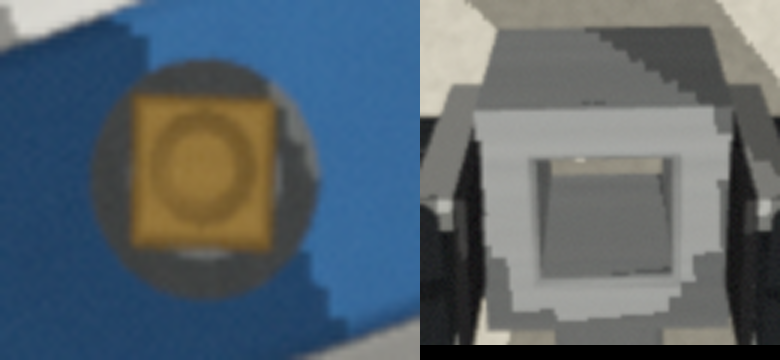

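The crop shows the brass square lined up with the image axes to within about 2°, centred at (279.2,98.7). The held hub is parallel to it, with its hole centre at about (281.5,302).

Run:
```python
from h import *
s=arm.read_state();p=arm.camera_params("wrist")
for n,u,v,z in(("nose",278.7,97.8,237),("sq",279.2,98.7,225),("should",279.3,100,205),("hole",281.5,302.2,341.5),("tophub",280.9,301.7,341.5)):print(n,onz(p,u,v,z).round(1))
print("hub w",np.linalg.norm(onz(p,237.7,266,341.5)-onz(p,324,266,341.5)))
T=onz(p,279.2,98.7,225)-onz(p,281.3,302,341.5);print(T,Ro.from_quat(s["ee_rot"]).inv().apply(T),s["position"])
print(Ro.from_quat(s["ee_rot"]).as_matrix().round(4))
```

```text
nose [517.4 195.5 237. ]
sq [517.4 195.7 225. ]
should [517.3 195.7 205. ]
hole [601.5 190.8 341.5]
tophub [601.2 190.6 341.5]
hub w 34.07848804065098
[ -84.01214382    4.94853099 -116.5       ] [ 84.06938479  -1.51006155 116.5540069 ] [601.3236691  190.51273683 319.41809914]
[[-9.97e-01  7.71e-02 -7.00e-04]
 [ 7.71e-02  9.97e-01 -2.00e-04]
 [ 6.00e-04 -3.00e-04 -1.00e+00]]
```

>>> servo_tool --rows '[[[20,45,-1,20,0,0,0],[20,84,-1.5,50,0,0,0],[20,84,-1.5,62,0,0,0],[20,84,-1.5,68,0,0,0],[20,84,-1.5,72,0,0,0],[20,84,-1.5,76,0,0,0],[20,84,-1.5,78,0,0,0],[20,84,-1.5,80,0,0,0],[20,84,-1.5,80,0,0,0]]]'

```text
clock: 5.62
position: [518.0, 196.5, 239.2]
ee_rot: [0.038, 0.999, -0.0, -0.0]
contact_force: [-0.6, 1.0, -2.6]
gripper_width: 33.3
grasp_force: 60.7
```

>>> servo_tool --rows '[[[20,0,0,1,0,0,0],[20,0,0,2,0,0,0],[20,0,0,3,0,0,0],[20,0,0,4,0,0,0],[20,0,0,5,0,0,0],[20,0,0,6,0,0,0],[20,0,0,6,0,0,0]]]'

```text
clock: 6.5
position: [517.9, 196.4, 233.2]
ee_rot: [0.038, 0.999, -0.0, -0.0]
contact_force: [-0.3, 0.0, -2.7]
gripper_width: 33.0
grasp_force: 60.8
```

>>> servo_tool --rows '[[[20,0,0,1,0,0,0],[20,0,0,2,0,0,0],[20,0,0,3,0,0,0],[20,0,0,4,0,0,0],[20,0,0,4,0,0,0]]]'

```text
clock: 7.12
position: [517.6, 196.3, 228.9]
ee_rot: [0.038, 0.999, -0.0, -0.001]
contact_force: [-1.1, -0.3, -2.4]
gripper_width: 32.8
grasp_force: 60.8
```

>>> servo_tool --rows '[[[20,0,0,1,0,0,0],[20,0,0,2,0,0,0],[20,0,0,2,0,0,0]]]'

```text
clock: 7.5
position: [517.7, 196.3, 227.2]
ee_rot: [0.038, 0.999, -0.0, -0.0]
contact_force: [-2.7, -0.5, -0.8]
gripper_width: 33.2
grasp_force: 60.9
```

>>> servo_tool --rows '[[[20,0.7,-0.5,0,0,0,0],[20,0.7,-0.5,1.5,0,0,0],[20,0.7,-0.5,3,0,0,0],[20,0.7,-0.5,4,0,0,0],[20,0.7,-0.5,4,0,0,0]]]'

```text
clock: 8.12
position: [517.4, 196.2, 223.1]
ee_rot: [0.038, 0.999, 0.0, 0.0]
contact_force: [0.1, 0.4, -2.7]
gripper_width: 32.8
grasp_force: 60.7
```

>>> servo_tool --rows '[[[20,0,0,1.5,0,0,0],[20,0,0,3,0,0,0],[20,0,0,4,0,0,0],[20,0,0,4,0,0,0]]]'

```text
clock: 8.62
position: [517.3, 196.0, 219.2]
ee_rot: [0.038, 0.999, -0.0, 0.0]
contact_force: [0.2, -0.0, -2.4]
gripper_width: 32.8
grasp_force: 60.7
```

Free of contact, with the underside at about 212. I'll go down to the shoulder gently.

>>> servo_tool --rows '[[[20,0,0,1.5,0,0,0],[20,0,0,3,0,0,0],[20,0,0,4.5,0,0,0],[20,0,0,4.5,0,0,0]]]'

```text
clock: 9.12
position: [517.2, 196.0, 214.6]
ee_rot: [0.038, 0.999, -0.0, -0.0]
contact_force: [0.5, -0.7, -1.9]
gripper_width: 32.9
grasp_force: 60.7
```

>>> servo_tool --rows '[[[20,0,0,1,0,0,0],[20,0,0,2,0,0,0],[20,0,0,2,0,0,0]]]'

```text
clock: 9.5
position: [517.2, 196.0, 212.7]
ee_rot: [0.038, 0.999, -0.0, -0.0]
contact_force: [-0.4, 0.0, -2.2]
gripper_width: 32.7
grasp_force: 60.7
```

>>> servo_tool --rows '[[[20,0,0,1,0,0,0],[20,0,0,1,0,0,0]]]'

```text
clock: 9.75
position: [517.3, 196.1, 212.2]
ee_rot: [0.038, 0.999, 0.0, 0.0]
contact_force: [-0.7, -0.9, -0.4]
gripper_width: 32.8
grasp_force: 60.9
```

>>> servo_tool --rows '[[[20,0,0,0.7,0,0,0],[20,0,0,0.7,0,0,0]]]'

```text
clock: 10.0
position: [517.3, 196.1, 212.1]
ee_rot: [0.038, 0.999, 0.0, 0.0]
contact_force: [-3.8, -0.0, 4.7]
gripper_width: 33.0
grasp_force: 61.6
```

The crank is seated with about 5 N of contact. I'll release it, rise, and move over the knob.

>>> servo_tool --rows '[[[50,0,0,-0.7,0,0,0],[60,0,0,-1,0,0,0],[60,0,0,-1,0,0,0],[60,0,0,-30,0,0,0],[60,0,0,-66,0,0,0],[60,-40,0,-66,0,0,0],[60,-75,0,-66,0,0,0],[60,-75,0,-66,0,0,0]]]'

```text
clock: 11.0
position: [593.5, 190.0, 275.6]
ee_rot: [0.039, 0.999, -0.0, -0.001]
contact_force: [-1.0, 0.4, -1.1]
gripper_width: 60.1
grasp_force: 0.0
```

Run:
```python
from h import *
s=arm.read_state();p=arm.camera_params("wrist");im=arm.get_image("wrist");d=arm.get_image("side")
print(s["clock"],s["position"],s["contact_force"])
X=np.array([592,190.3,262]);print("knob pred",proj(p,X),"hub",proj(p,(517.2,196,235)))
cv2.imwrite("pics/w4.png",np.hstack([im[:,:,::-1][:, 130:430],cv2.resize(d[200:340,180:340],(480,420),interpolation=2)[:,:,::-1]]))
```

```text
11.0 [593.52588702 190.02160522 275.63207111] [-0.95373926  0.3900136  -1.08434878]
knob pred [281.22227041 261.82092187] hub [281.05615317 108.73179399]
```

View pics/w4.png

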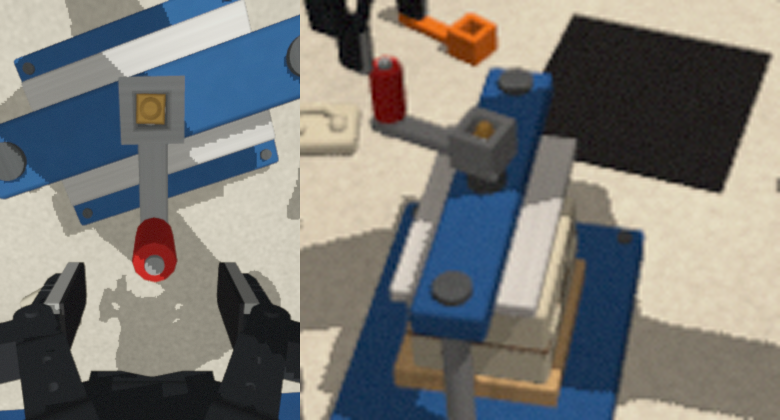

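The crank is over the square. The knob top at (284,265) matches the prediction of (281,262) to about 2 mm. Next I descend and grip the knob.

>>> servo_tool --rows '[[[60,0,0.5,17,0,0,0],[60,0,0.5,33,0,0,0],[15,0,0.5,33,0,0,0],[15,0,0.5,33,0,0,0],[15,0,0.5,33,0,0,0],[15,0,0.5,33,0,0,0]]]'

```text
clock: 11.85
position: [592.3, 190.8, 244.8]
ee_rot: [0.038, 0.999, 0.0, 0.001]
contact_force: [0.8, -0.9, 0.7]
gripper_width: 21.4
grasp_force: 58.7
```

>>> servo_tool --rows '[[[15,2.6,-19.4,0,0,0,0],[15,10,-37.5,0,0,0,0],[15,22,-53,0,0,0,0],[15,37.5,-65,0,0,0,0]]]'

```text
clock: 12.35
position: [552.5, 129.6, 245.7]
ee_rot: [0.038, 0.999, 0.003, 0.005]
contact_force: [5.5, 4.9, -1.4]
gripper_width: 21.2
grasp_force: 58.9
```

>>> servo_tool --rows '[[[15,18.1,-7.5,0,0,0,0],[15,37.5,-10,0,0,0,0],[15,56.9,-7.5,0,0,0,0],[15,75,0,0,0,0,0]]]'

```text
clock: 12.85
position: [475.6, 131.6, 245.5]
ee_rot: [0.039, 0.999, -0.002, 0.002]
contact_force: [5.0, -5.1, 1.2]
gripper_width: 21.7
grasp_force: 59.2
```

```bash
cat > t.py <<'E'
from h import *
s=arm.read_state();r=s["position"][:2]-[517.2,196];n=np.hypot(*r);t=np.array([r[1],-r[0]])/n;f=s["contact_force"][:2]
print("turned",(-4.4-np.degrees(np.arctan2(r[1],r[0])))%360,"r",n,"tang",-f@t,"rad",f@r/n,"z",s["position"][2])
E
python3 t.py
```

```text
turned 118.47015917783916 r 76.72220366418023 tang 6.952687488704726 rad 1.5842339122896927 z 245.50838546175055
```

>>> servo_tool --rows '[[[15,15.5,11.9,0,0,0,0],[15,27.5,27.5,0,0,0,0],[15,34.9,45.5,0,0,0,0],[15,37.5,65,0,0,0,0]]]'

```text
clock: 13.35
position: [439.9, 197.4, 244.7]
ee_rot: [0.039, 0.999, -0.005, -0.002]
contact_force: [-2.6, -8.9, 5.5]
gripper_width: 21.4
grasp_force: 59.7
```

```bash
python3 t.py
```

```text
turned 176.61428042429193 r 77.32182702717135 tang 8.924223541761785 rad 2.481458794712354 z 244.71234766490772
```

>>> servo_tool --rows '[[[15,-2.6,19.4,0,0,0,0],[15,-10,37.5,0,0,0,0]]]'

```text
clock: 13.6
position: [451.2, 234.4, 244.8]
ee_rot: [0.038, 0.999, -0.005, -0.004]
contact_force: [-10.2, -6.2, 9.2]
gripper_width: 21.5
grasp_force: 60.2
```

```bash
python3 t.py
```

```text
turned 205.7925514587364 r 76.40101583116456 tang 10.507344406837044 rad 5.743838082724 z 244.80544425396482
```

>>> servo_tool --rows '[[[15,-3.5,5.5,0,0,0,0]]]'

```text
clock: 13.72
position: [455.7, 240.8, 244.8]
ee_rot: [0.038, 0.999, -0.004, -0.004]
contact_force: [-12.2, -2.9, 11.3]
gripper_width: 21.3
grasp_force: 60.3
```

```bash
python3 t.py
```

```text
turned 211.64286575795367 r 76.0646519015113 tang 9.55920706103241 rad 8.169702316403171 z 244.83253727143284
```

>>> servo_tool --rows '[[[15,0,0,0,0,0,0]]]'

```text
clock: 13.85
position: [455.9, 241.0, 244.9]
ee_rot: [0.038, 0.999, -0.003, -0.003]
contact_force: [-11.3, -2.5, 11.1]
gripper_width: 21.5
grasp_force: 60.3
```

```bash
python3 t.py
python3 - <<'E'
from h import *
d=arm.get_image("side");cv2.imwrite("pics/s5.png",cv2.resize(d[210:350,180:310],(743,600)[0:1]+(600,) if 0 else (557,600),interpolation=2)[:,:,::-1])
E
```

```text
turned 211.90956262838608 r 76.01260318733709 tang 8.655266115320057 rad 7.6017647332204605 z 244.9139749784693
```

View pics/s5.png

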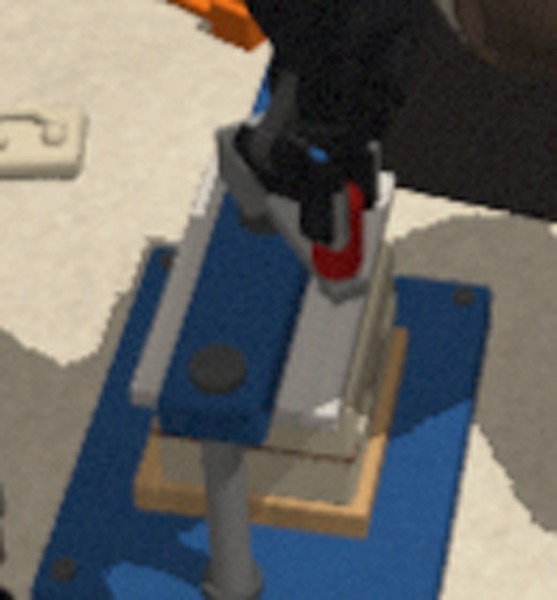

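The side view shows the plate down on the mould, with no visible gap under it. Tangential force says the mould is already being squeezed. I'll take 5° more, easing the radial bias.

>>> servo_tool --rows '[[[15,-2.5,6.3,-0.5,0,0,0]]]'

```text
clock: 14.02
position: [458.9, 245.3, 245.2]
ee_rot: [0.038, 0.999, -0.004, -0.003]
contact_force: [-6.3, -8.4, 5.5]
gripper_width: 21.5
grasp_force: 59.7
```

```bash
python3 t.py
```

```text
turned 215.84295083205217 r 76.31840763821616 tang 10.496397331620452 rad -0.6687246532518845 z 245.17581601591215
```

>>> servo_tool --rows '[[[15,-1.9,2.5,0,0,0,0]]]'

```text
clock: 14.15
position: [461.2, 247.7, 245.0]
ee_rot: [0.038, 0.999, -0.005, -0.003]
contact_force: [-7.5, -6.4, 7.9]
gripper_width: 21.6
grasp_force: 60.0
```

```bash
python3 t.py
```

```text
turned 218.29819699720218 r 76.18496127686373 tang 9.744594529765708 rad 1.169538208252858 z 244.969176202057
```

>>> servo_tool --rows '[[[15,-4.6,4.6,0,0,0,0]]]'

```text
clock: 14.28
position: [465.9, 251.9, 245.1]
ee_rot: [0.039, 0.999, -0.004, -0.004]
contact_force: [-9.2, -5.2, 8.2]
gripper_width: 21.9
grasp_force: 60.0
```

```bash
python3 t.py
```

```text
turned 223.04971623326512 r 75.92737072702889 tang 10.285437735267383 rad 2.415081280899042 z 245.0664215636407
```

>>> servo_tool --rows '[[[15,-4.6,4.8,0,0,0,0]]]'

```text
clock: 14.4
position: [471.0, 256.2, 245.1]
ee_rot: [0.039, 0.999, -0.005, -0.004]
contact_force: [-8.1, -7.8, 7.3]
gripper_width: 21.6
grasp_force: 59.9
```

```bash
python3 t.py
```

```text
turned 228.08573727774532 r 75.94077296326755 tang 11.230367321252206 rad -1.27120906776992 z 245.05147832751803
```

Fitting the tangential force, contact began at about 131° and the shaft is now at 228°, which gives roughly 75 N. I'll release the knob, rise, turn to the crank's new heading and hover over the hub.

>>> servo_tool --rows '[[[40,0,0,0,0,0,0],[70,0,0,0,0,0,0],[70,0,0,0,0,0,0],[70,0,0,-45,0,0,0],[70,-15,-16,-45,0,0,0.17],[70,-30,-33,-45,0,0,0.34],[70,-45,-50,-45,0,0,0.51],[70,-50.7,-56.5,-45,0,0,0.68],[70,-50.7,-56.5,-45,0,0,0.838],[70,-50.7,-56.5,-45,0,0,0.838]]]'

```text
clock: 15.65
position: [527.1, 191.9, 289.4]
ee_rot: [0.434, 0.901, 0.003, -0.006]
contact_force: [-0.2, -0.1, 0.7]
gripper_width: 70.0
grasp_force: 0.0
```

Run:
```python
from h import *
s=arm.read_state();p=arm.camera_params("wrist");im=arm.get_image("wrist");d=arm.get_image("side")
print(s["clock"],s["position"],s["contact_force"],s["joints"].round(2),s["ee_rot"],Ro.from_quat(s["ee_rot"]).as_matrix().round(3)[:2])
print("hub",proj(p,(517.2,196,235)),"knob",proj(p,(517.2-46,196+60,262)))
cv2.imwrite("pics/w6.png",np.hstack([im[:,:,::-1][:, 130:430],cv2.resize(d[200:340,180:340],(480,420),interpolation=2)[:,:,::-1]]))
```

```text
15.65 [527.12928613 191.93451985 289.36096643] [-0.24793344 -0.12610171  0.69150823] [ 0.63  0.24 -0.05 -0.01 -1.28 -3.1 ] [ 0.43439244  0.90069903  0.00334637 -0.00576833] [[-0.623  0.783 -0.007]
 [ 0.782  0.623  0.011]]
hub [273.67937463 223.45545802] knob [274.35639281  90.31051308]
```

View pics/w6.png

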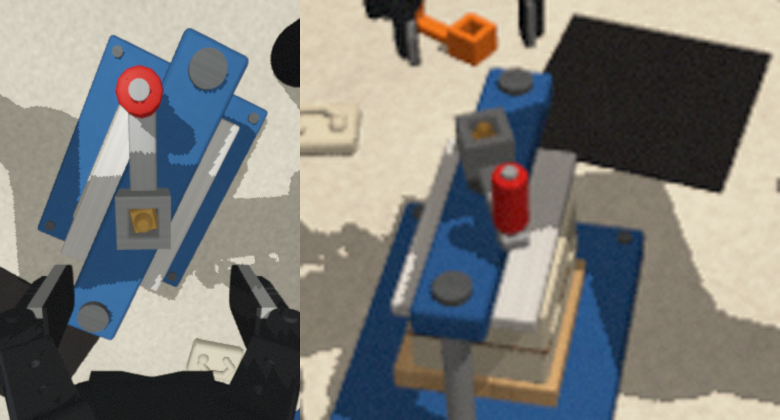

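The crank still sits over the shaft, its knob at (269,90) and hub at (273,219), and the plate is down on the mould. Joint 6 is at its limit, so I'll turn the tool half a turn the other way, which gives the same grasp.

>>> servo_tool --rows '[[[70,0,0,0,0,0,-0.18],[70,0,0,0,0,0,-0.36],[70,0,0,0,0,0,-0.54],[70,0,0,0,0,0,-0.72],[70,0,0,0,0,0,-0.9],[70,0,0,0,0,0,-1.08],[70,0,0,0,0,0,-1.26],[70,0,0,0,0,0,-1.44],[70,0,0,0,0,0,-1.57]]]'

```text
clock: 16.88
position: [526.4, 192.9, 289.5]
ee_rot: [-0.332, 0.943, 0.006, -0.002]
contact_force: [0.5, 0.4, 0.8]
gripper_width: 69.9
grasp_force: 0.0
```

>>> servo_tool --rows '[[[70,0,0,0,0,0,-0.18],[70,0,0,0,0,0,-0.36],[70,0,0,0,0,0,-0.54],[70,0,0,0,0,0,-0.72],[70,0,0,0,0,0,-0.9],[70,0,0,0,0,0,-1.08],[70,0,0,0,0,0,-1.26],[70,0,0,0,0,0,-1.44],[70,0,0,0,0,0,-1.57],[70,0,0,0,0,0,-1.57]]]'

```text
clock: 18.12
position: [526.4, 192.8, 289.5]
ee_rot: [0.9, -0.435, -0.006, -0.003]
contact_force: [-0.3, -0.2, -0.9]
gripper_width: 70.6
grasp_force: 0.0
```

Run:
```python
from h import *
s=arm.read_state();p=arm.camera_params("wrist");im=arm.get_image("wrist")
print(s["clock"],s["position"],s["contact_force"],s["joints"].round(2),Ro.from_quat(s["ee_rot"]).as_matrix().round(3)[:2])
print("hub",proj(p,(517.2,196,235)),"knob",proj(p,(517.2-46,196+60,262)))
print("to hub",rel((517.2,196,212),s=s))
i=im.astype(int);k=(i[...,0]-np.maximum(i[...,1],i[...,2])>50).astype(np.uint8)
print("red",cv2.boundingRect(k))
cv2.imwrite("pics/w7.png",im[:,:,::-1])
```

```text
18.125 [526.43690056 192.80006234 289.48751853] [-0.32572428 -0.2119659  -0.85519147] [ 0.63  0.24 -0.05 -0.01 -1.28  0.04] [[ 0.621 -0.783 -0.008]
 [-0.783 -0.622  0.011]]
hub [288.77031355 245.39510004] knob [286.83628716 374.52259219]
to hub [-7.22055179  5.31284699 77.58551895]
red (274, 317, 36, 60)
```

View pics/w7.png

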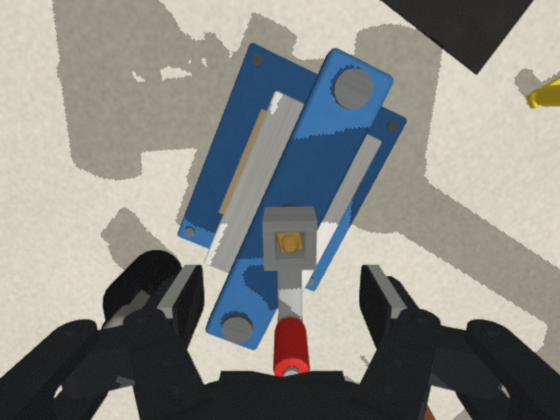

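The hub's top is centred at about (290,246), against a prediction of (289,245), and its faces are square to the fingers. I'll correct the small tilt, descend and grip.

>>> servo_tool --rows '[[[70,-7.2,5.5,20,0,0.0136,0],[70,-7.2,5.5,20,0,0.0136,0],[70,-7.2,5.5,50,0,0.0136,0],[70,-7.2,5.5,70,0,0.0136,0],[70,-7.2,5.5,76,0,0.0136,0],[20,-7.2,5.5,76,0,0.0136,0],[20,-7.2,5.5,76,0,0.0136,0],[20,-7.2,5.5,76,0,0.0136,0],[20,-7.2,5.5,76,0,0.0136,0]]]'

```text
clock: 19.3
position: [517.8, 195.5, 215.1]
ee_rot: [0.901, -0.434, 0.001, -0.001]
contact_force: [-1.9, -0.5, 5.3]
gripper_width: 32.8
grasp_force: 60.1
```

>>> servo_tool --rows '[[[20,0,0,-2,0,0,0],[20,0,0,-4,0,0,0],[20,0,0,-6,0,0,0],[20,0,0,-8,0,0,0]]]'

```text
clock: 19.8
position: [517.4, 195.5, 216.2]
ee_rot: [0.9, -0.435, -0.001, 0.0]
contact_force: [12.2, 0.5, -25.3]
gripper_width: 32.6
grasp_force: 61.7
```

>>> servo_tool --rows '[[[20,0,0,-5,0,0,0],[20,0,0,-10,0,0,0],[20,0,0,-15,0,0,0]]]'

```text
clock: 20.18
position: [517.3, 195.6, 233.9]
ee_rot: [0.9, -0.435, -0.001, 0.001]
contact_force: [2.9, 1.1, -5.8]
gripper_width: 33.0
grasp_force: 64.2
```

Run:
```python
from h import *
im=arm.get_image("wrist");d=arm.get_image("side")
cv2.imwrite("pics/w8.png",np.hstack([im[150:,130:430][:,:,::-1],cv2.resize(d[210:320,180:340],(393,270),interpolation=2)[:,:,::-1]]))
```

```text
(no output)
```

View pics/w8.png

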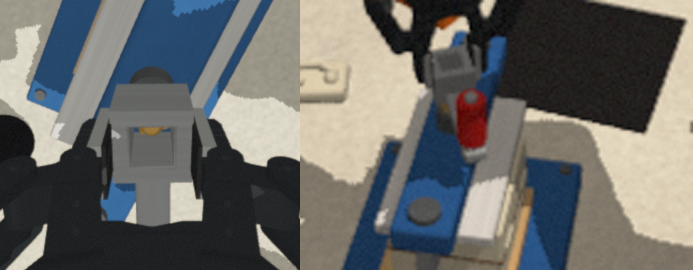

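The crank is in the grip and rising off the shaft: the nose shows inside its hole and the shoulder is clear. I've now viewed one picture over the limit of 10, so I'll use numbers only from here. Continuing the lift.

>>> servo_tool --rows '[[[20,0,0,-5,0,0,0],[20,0,0,-12,0,0,0],[20,0,0,-20,0,0,0],[20,0,0,-50,0,0,0],[20,0,0,-80,0,0,0],[20,0,0,-80,0,0,0],[20,0,0,-80,0,0,0]]]'

```text
clock: 21.15
position: [516.5, 195.2, 315.5]
ee_rot: [0.901, -0.435, -0.001, 0.0]
contact_force: [-0.5, -0.7, -2.9]
gripper_width: 32.7
grasp_force: 64.6
```

Run:
```python
from h import *
s=arm.read_state();p=arm.camera_params("wrist");im=arm.get_image("wrist");d=arm.get_image("side")
print(s["clock"],s["position"],s["contact_force"],s["joints"].round(2),Ro.from_quat(s["ee_rot"]).as_matrix().round(3)[:2])
g=cv2.cvtColor(im,6);print("row",[int(x) for x in g[300,215:350]]);print("col",[int(x) for x in g[200:345,250]])
z=s["position"][2]
D=arm.camera_params("side");i=d.astype(int);k=(i[...,0]-np.maximum(i[...,1],i[...,2])>60).astype(np.uint8);k[:,:150]=0;k[:,350:]=0;k[330:]=0
n,l,st,c=cv2.connectedComponentsWithStats(k);print([(st[j].tolist(),c[j].round(1)) for j in range(1,n) if st[j][4]>20])
R=Ro.from_quat(s["ee_rot"]).as_matrix();kn=s["position"]+R@[-75,0,0]
for dz in(22,25,28,31):print(dz,"side pred knob mid",proj(D,kn+[0,0,dz]))
```

```text
21.15 [516.52122139 195.15282849 315.46313847] [-0.54901325 -0.70498199 -2.86897404] [ 0.65  0.21 -0.03 -0.   -1.33  0.02] [[ 0.622 -0.783 -0.001]
 [-0.783 -0.622 -0.   ]]
row [34, 36, 35, 35, 35, 31, 32, 36, 40, 67, 106, 127, 131, 130, 130, 119, 68, 41, 37, 38, 33, 25, 27, 29, 31, 31, 64, 123, 168, 173, 173, 173, 172, 172, 171, 171, 171, 172, 172, 172, 172, 168, 162, 156, 148, 108, 88, 95, 98, 98, 101, 99, 98, 100, 100, 99, 99, 98, 99, 99, 99, 99, 99, 98, 99, 99, 98, 99, 99, 100, 101, 98, 98, 99, 100, 99, 99, 98, 100, 99, 100, 99, 100, 100, 99, 98, 96, 90, 90, 104, 104, 106, 112, 113, 111, 112, 112, 112, 113, 112, 112, 112, 113, 114, 112, 104, 70, 31, 21, 27, 22, 24, 28, 32, 37, 39, 50, 85, 124, 128, 127, 125, 116, 90, 50, 38, 35, 34, 31, 36, 35, 34, 33, 33, 33]
col [75, 71, 73, 75, 75, 76, 77, 77, 79, 78, 79, 79, 79, 78, 80, 80, 79, 80, 78, 79, 80, 80, 81, 80, 80, 80, 80, 81, 82, 79, 83, 78, 80, 83, 94, 100, 102, 102, 103, 103, 102, 102, 102, 104, 102, 103, 100, 99, 100, 100, 102, 99, 99, 100, 99, 101, 99, 101, 102, 101, 103, 109, 117, 114, 114, 115, 114, 115, 114, 115, 115, 117, 117, 118, 119, 117, 116, 115, 113, 112, 113, 113, 118, 139, 165, 174, 176, 176, 175, 174, 172, 172, 173, 172, 172, 172, 173, 173, 172, 172, 171, 172, 171, 172, 173, 172, 173, 173, 173, 162, 122, 112, 112, 114, 115, 113, 113, 112, 112, 112, 112, 112, 115, 115, 113, 115, 113, 113, 114, 114, 116, 117, 138, 180, 205, 206, 206, 207, 209, 212, 213, 210, 205, 203, 206]
[([213, 198, 13, 15, 97], array([218.7, 205.1])), ([243, 214, 12, 25, 246], array([248.6, 226.8]))]
22 side pred knob mid [248.43924199 226.92926028]
25 side pred knob mid [248.39659032 225.65349336]
28 side pred knob mid [248.35376896 224.37265118]
31 side pred knob mid [248.31077692 223.08670341]
```

>>> servo_tool --rows '[[[20,30,20,0,0,0,0],[20,70,48,0,0,0,0],[20,112,76,0,0,0,0],[20,154,105,20,0,0,0],[20,196,133,60,0,0,0],[20,236,160,110,0,0,0],[20,270,183,165,0,0,0],[20,294,200,215,0,0,0],[20,294,200,250,0,0,0],[20,294,200,265,0,0,0]]]'

```text
clock: 22.5
position: [541.1, -159.8, 47.7]
ee_rot: [0.9, -0.435, -0.003, 0.001]
contact_force: [0.1, 0.0, -2.6]
gripper_width: 33.0
grasp_force: 64.4
```

>>> servo_tool --rows '[[[20,0,0,5,0,0,0],[20,0,0,10,0,0,0],[20,0,0,15,0,0,0],[20,0,0,18,0,0,0],[20,0,0,20,0,0,0],[20,0,0,20,0,0,0]]]'

```text
clock: 23.25
position: [543.8, -159.2, 31.5]
ee_rot: [0.901, -0.435, 0.0, -0.0]
contact_force: [0.5, 0.3, -2.9]
gripper_width: 32.8
grasp_force: 64.5
```

>>> servo_tool --rows '[[[20,0,0,2,0,0,0],[20,0,0,4,0,0,0],[20,0,0,6,0,0,0],[20,0,0,7,0,0,0],[20,0,0,8,0,0,0],[20,0,0,8,0,0,0]]]'

```text
clock: 24.0
position: [543.8, -159.2, 23.4]
ee_rot: [0.901, -0.435, 0.0, -0.0]
contact_force: [-0.8, -0.2, -2.1]
gripper_width: 32.9
grasp_force: 64.5
```

Run:
```python
from h import *
s=arm.read_state();d=arm.get_image("side")
D=arm.camera_params("side");i=d.astype(int);k=(i[...,0]-np.maximum(i[...,1],i[...,2])>60).astype(np.uint8);k[:,:150]=0;k[:,350:]=0;k[330:]=0
n,l,st,c=cv2.connectedComponentsWithStats(k);print([(st[j].tolist(),c[j].round(1)) for j in range(1,n) if st[j][4]>20])
R=Ro.from_quat(s["ee_rot"]).as_matrix();kn=s["position"]+R@[-75,0,0];print(s["position"],kn)
for u in(0,2,4,8):kn[2]=4+35+u;print("underside above mat",u,proj(D,kn))
```

```text
[([213, 190, 32, 31, 320], array([226.1, 206. ])), ([296, 221, 9, 17, 124], array([300.3, 229.6]))]
[ 543.7548486  -159.1936878    23.37074332] [ 497.09707341 -100.47357366   23.35628243]
underside above mat 0 [299.53951271 231.69029209]
underside above mat 2 [299.56601661 231.11940697]
underside above mat 4 [299.592568  230.5474991]
underside above mat 8 [299.64581372 229.40060412]
```

Still a few mm above the mat. Going down in 1 mm steps with force checks.

>>> servo_tool --rows '[[[20,0,0,1,0,0,0],[20,0,0,2,0,0,0],[20,0,0,2,0,0,0]]]'

```text
clock: 24.42
position: [543.7, -159.2, 21.3]
ee_rot: [0.901, -0.435, 0.0, -0.0]
contact_force: [-0.6, 0.2, -2.0]
gripper_width: 32.7
grasp_force: 64.5
```

>>> servo_tool --rows '[[[20,0,0,1,0,0,0],[20,0,0,2,0,0,0],[20,0,0,2,0,0,0]]]'

```text
clock: 24.8
position: [543.7, -159.2, 19.3]
ee_rot: [0.901, -0.435, 0.0, -0.0]
contact_force: [-0.4, -0.2, -2.2]
gripper_width: 32.4
grasp_force: 64.5
```

>>> servo_tool --rows '[[[20,0,0,1,0,0,0],[20,0,0,1,0,0,0]]]'

```text
clock: 25.05
position: [543.7, -159.2, 18.4]
ee_rot: [0.901, -0.435, 0.0, -0.0]
contact_force: [0.2, 0.6, -2.0]
gripper_width: 32.8
grasp_force: 64.5
```

>>> servo_tool --rows '[[[20,0,0,1,0,0,0],[20,0,0,1,0,0,0]]]'

```text
clock: 25.3
position: [543.7, -159.2, 17.4]
ee_rot: [0.901, -0.435, 0.0, -0.0]
contact_force: [-0.2, -0.1, -1.6]
gripper_width: 32.7
grasp_force: 64.5
```

>>> servo_tool --rows '[[[20,0,0,0.7,0,0,0],[20,0,0,0.7,0,0,0]]]'

```text
clock: 25.55
position: [543.7, -159.2, 16.7]
ee_rot: [0.901, -0.435, 0.0, -0.0]
contact_force: [0.4, -0.5, -3.5]
gripper_width: 32.6
grasp_force: 64.5
```

>>> servo_tool --rows '[[[20,0,0,0.8,0,0,0],[20,0,0,0.8,0,0,0]]]'

```text
clock: 25.8
position: [543.9, -159.2, 16.0]
ee_rot: [0.901, -0.435, 0.0, -0.0]
contact_force: [0.5, 1.2, -1.3]
gripper_width: 32.5
grasp_force: 64.5
```

>>> servo_tool --rows '[[[20,0,0,0.8,0,0,0],[20,0,0,0.8,0,0,0]]]'

```text
clock: 26.05
position: [544.0, -159.3, 15.5]
ee_rot: [0.901, -0.435, 0.0, -0.0]
contact_force: [-0.3, -1.2, 0.5]
gripper_width: 32.3
grasp_force: 64.9
```

>>> servo_tool --rows '[[[20,0,0,0.8,0,0,0],[20,0,0,0.8,0,0,0]]]'

```text
clock: 26.3
position: [544.1, -159.3, 14.9]
ee_rot: [0.901, -0.435, 0.001, -0.0]
contact_force: [0.1, -0.6, 2.8]
gripper_width: 32.6
grasp_force: 65.3
```

>>> servo_tool --rows '[[[20,0,0,0.5,0,0,0],[38,0,0,0.5,0,0,0],[50,0,0,0.5,0,0,0],[70,0,0,0,0,0,0],[70,0,0,0,0,0,0],[70,0,0,-30,0,0,0],[70,0,0,-80,0,0,0],[70,0,0,-130,0,0,0],[70,0,0,-180,0,0,0],[70,0,0,-180,0,0,0]]]'

```text
clock: 27.55
position: [546.3, -159.5, 199.4]
ee_rot: [0.901, -0.434, 0.005, -0.002]
contact_force: [-0.5, -0.4, -0.3]
gripper_width: 70.5
grasp_force: 0.0
```

Run:
```python
from h import *
s=arm.read_state();print(s["clock"],s["position"],s["contact_force"])
obs=[]
for n,(x0,x1,y0,y1) in(("scene",(195,290,205,295)),("side",(250,340,190,260))):
    im=arm.get_image(n).astype(int);p=arm.camera_params(n);m=np.zeros(im.shape[:2],bool)
    m[y0:y1,x0:x1]=(im[...,0]-np.maximum(im[...,1],im[...,2])>40)[y0:y1,x0:x1];v,u=np.nonzero(m)
    print(n,u.size,u.mean(),v.mean(),"h",v.max()-v.min(),"w",u.max()-u.min()); obs.append((p,u.mean(),v.mean()))
print("knob",tri(*obs))
# wrist: hub position and knob tilt
p=arm.camera_params("wrist");im=arm.get_image("wrist");i=im.astype(int)
m=(i[...,0]-np.maximum(i[...,1],i[...,2])>50).astype(np.uint8);n,l,st,c=cv2.connectedComponentsWithStats(m)
print([(st[j].tolist()) for j in range(1,n) if st[j][4]>60])
kn=np.array([497.1,-100.5,0]);print("pred base/top",proj(p,kn+[0,0,17]),proj(p,kn+[0,0,61]),"hub",proj(p,(543.8,-159.2,34)))
q=proj(p,(543.8,-159.2,34)).astype(int);g=cv2.cvtColor(im,6);print(g[q[1],q[0]-40:q[0]+40].tolist(),g[q[1]-40:q[1]+40,q[0]].tolist())
```

```text
27.55 [ 546.29501986 -159.53525886  199.38850405] [-0.53261609 -0.3876743  -0.2714911 ]
scene 193 267.43523316062175 261.3937823834197 h 71 w 51
side 136 299.8897058823529 231.03676470588235 h 17 w 8
knob (array([ 553.82939506, -127.35080843,  -10.40625075]), [np.float64(46.67575914243067), np.float64(46.675759142430756)])
[[21, 15, 140, 125, 4756], [270, 253, 26, 40, 748]]
pred base/top [280.88393513 261.57839775] [280.76486841 281.61919937] hub [280.75253137 195.27014631]
[45, 43, 44, 44, 48, 44, 45, 42, 43, 43, 40, 44, 44, 39, 34, 27, 29, 26, 29, 30, 31, 31, 53, 117, 173, 177, 178, 177, 178, 177, 174, 152, 104, 43, 26, 25, 28, 29, 26, 26, 30, 29, 27, 29, 27, 30, 24, 28, 27, 30, 60, 115, 154, 180, 182, 182, 183, 184, 182, 169, 98, 49, 47, 44, 45, 46, 44, 41, 44, 41, 42, 44, 43, 42, 44, 43, 41, 43, 43, 42] [43, 43, 42, 42, 46, 44, 42, 39, 29, 25, 26, 27, 26, 26, 29, 32, 32, 61, 96, 102, 100, 101, 127, 164, 179, 180, 180, 181, 184, 183, 162, 98, 46, 34, 28, 25, 27, 27, 28, 29, 30, 29, 44, 73, 97, 99, 99, 99, 100, 105, 123, 153, 178, 182, 181, 181, 183, 185, 185, 184, 185, 185, 185, 184, 184, 184, 183, 184, 184, 183, 184, 184, 184, 184, 185, 184, 185, 184, 184, 184]
```

The crank is flat on the mat: the knob at (299.9,231.0) in the side view matches the flat prediction, and the hub and knob sizes in the wrist view match the first look. Handing in.

```bash
python3 -c "
from bench import arm
print(arm.job_done())"
```

```text
the job is handed in; nothing more can be done
None
```

I handed the job in at about 28 s: the mould is clamped at an estimated 75 N (±12 N, from the winding force, not measured directly), the crank is back flat and knob up on the mat, lifting it off pulled about 25 N at first, and I viewed 11 pictures against the limit of 10.

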